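# Tap the clamp wedge tight with a mallet

### The job

The aluminium tube block is loose in its clamping plate. Pick up the mallet, drive the orange wedge in with separate light taps on its thick end, drawing the mallet well clear between taps, until it stops advancing and holds the block tight; do not overdrive it and do not push the wedge with the fingers or hit the block. Then lay the mallet flat back on the blue mat and leave the other things alone.

Things in the scene. Friction and masses are not known exactly. Their poses are not given: they have to be found in the camera images.
- plate: Aluminium clamping plate fixed to the worktop, 10 mm thick, z up; x -55..+110, y -95..+73 mm from its origin (at worktop height). On it along its +x (away from the robot): bevelled rail, orange wedge, tube block, rubber pad (a spring, about 45 N per mm), steel stop. The wedge is driven along the plate's +y. Over y < -40, x < 35 mm only the wedge stands on it: room for the mallet.
- rail: Bevelled steel rail fixed on the plate, 16 x 66 x 30 mm, its top 40 mm above the worktop; origin on the plate's top, axes as the plate's. It is bolted through slots: its x differs by up to 2 mm either way, and at the 1 in 6 taper the depth where the wedge comes tight differs by 12 mm either way.
- tube_block: Loose aluminium tube block, 60 (x) x 80 (y) x 55 mm, 12 blind holes on top; origin under its centre, axes as the plate's. It stands with some play between the wedge and the pad, top 65 mm above the worktop.
- wedge: Loose wedge 110 mm long, 36 high, 30 thick tapering to 12, started between rail and block. Origin under the middle of the thick end face (tapped), 10 mm above the worktop; y points to the tip, the driving direction. Slides under 2 N; after 20 to 60 mm it meets the block and stiffens. Taps at 60 mm/s stopped at about 10 N, repeated until one gains under 1.5 mm, leave it tight; 30 N overdrives it.
- mallet: Soft-faced mallet with a steel head 34 (x) x 75 (y) x 40 mm, white plastic faces at its y ends (y = +-37.5 mm), handle to its -x: a wooden neck 22 mm wide (y), 22 mm high, from x = -17 to -64 mm, then a black grip 26 mm wide to x = -148 mm. Origin under the middle of the head; the handle's centreline is 20 mm above it. 0.36 kg. Lies flat on the mat.
- mat: Blue mat, 220 (x) x 150 (y) x 4 mm, fixed on the worktop; origin under its centre.
- lab_timer: White lab timer, 66 x 66 x 17 mm, bystander; origin under its centre.
- bottle_stain: Small brown bottle with black cap, 38 mm across, 70 mm high, bystander; origin under its centre.

How it is judged (in metres and radians):
On the way, in this order (a step that is already met when the one before it is completed fails the run):
1. the mallet is picked up (height (world z) of mallet above 0.015 m), for 0.1 s.
2. a first tap of the mallet lands on the wedge (contact force between mallet and wedge above 2 N).
3. the mallet is drawn clear of the wedge again (head centre more than 55 mm from the thick end) (horizontal distance between mallet and wedge above 0.055 m).
4. another tap lands on the wedge (contact force between mallet and wedge above 2 N).
At the end, for the whole second after the job is handed in: The wedge, at rest and flat (within 0.06 rad), presses on the tube block and on the rail with more than 25 N each with nothing pushing it, the block upright within 0.06 rad; the mallet lies flat (within 0.1 rad) and still with the middle of its head over the mat (contact force between wedge and tube_block above 25 N and contact force between wedge and rail above 25 N and angle between each of wedge, tube_block's own z axis and vertical below 0.06 rad and linear speed of wedge below 0.005 m/s and x of mallet in the frame of mat between -0.11 and 0.11 m and y of mallet in the frame of mat between -0.075 and 0.075 m and height (world z) of mallet below 0.01 m and angle between mallet's own z axis and vertical below 0.1 rad and linear speed of mallet below 0.01 m/s); the robot touches nothing.
It fails at once if the mallet hits the wedge harder than 50 N (contact force between mallet and wedge above 50 N).
It fails at once if the wedge is overdriven (presses the block with more than 65 N) (contact force between wedge and tube_block above 65 N).
It fails at once if the fingers push the wedge (contact force between the fingers and wedge above 1 N).
It fails at once if the mallet hits the tube block (contact force between mallet and tube_block above 2 N).
It fails at once if the timer or the brown bottle is moved by more than 15 mm (distance of any of lab_timer, bottle_stain from where it was at the start of the episode above 0.015 m).
It also fails if it takes over 45 s, if anything falls off the work surface, if the arm or the gripper's body presses on something with over 40 N, if the wrist force passes 120 N, or if a joint passes its speed limit or range.

### The arm

A 6-joint arm with a two-finger parallel gripper is mounted at the origin on a cart in front of the work surface, level with it; the furniture and walls round the work are solid. World frame = base frame: x ahead of the robot, y to its left, z up, the work surface at z = 0. Lengths are in m, angles in degrees, forces in N, time in s.
With the tool pointing down it reaches from about 0.35 to 0.875 m from the base axis. Payload 4.2 kg.
Tool frame: the origin (TCP) lies midway between the tips of the shut fingers; the grasp point (between the pads) lies 19 mm behind it; z points along the fingers, y is the line along which they close (so a half turn about z gives the same grasp; the last joint's range is limited). The gripper opens to 87 mm and grips with 3 to 60 N. Pads are 19 mm wide; open, the fingers measure 117 mm over their backs; the gripper's body (75 mm by 190 mm) begins 51 mm behind the grasp point.
Start: joints at [82.254, 22.042, 0.453, 0, -68.411, -14.817], TCP at [0.24, 0.577, 0.223] pointing down, gripper open.
Joint ranges: [-179.83, 179.83], [-69.29, 118.12], [-61.27, 80.66], [-181.25, 117.63], [-171.15, -9.14], [-177.46, 177.46]. Speed limits (degrees/s): [159.86, 159.86, 180, 180, 180, 180].

### API

Orientations are given as [roll, pitch, yaw] about the fixed x, y, z axes, in that order (R = Rz(yaw) Ry(pitch) Rx(roll)).
In Python, from workcell import env gives the robot as it stands. The module is installed in compiled form; this text tells all that it offers. Calls block until the motion is done:
- env.goto(position, orientation): joint-space move of the TCP to a pose.
- env.move_straight(position, rotation=None, rate=0.15, force_limit=None): straight line of the TCP; rotation=None keeps the orientation; rate is the mean speed in m/s. With force_limit (N) it stops when the force on the tool has changed by that much, and returns True; else False.
- env.set_joints(angles): joint-space move.
- env.gripper_to(opening, grasp_force=None): opening from 0.0 (shut) to 1.0 (fully open); grasp_force is the grip in N (None keeps the last); returns when the fingers have stopped.
- env.dwell(seconds).
- env.inverse_kinematics(position, orientation): joint angles nearest the present ones, or None.
- env.read_state(): the state.
- env.grab_frame(name): name is "scene" or "top" or "wrist"; returns a dict with "image" (400x640x3 uint8, blue, green, red), "fx", "fy", "cx", "cy" (pixels), "D" ([k1, k2, p1, p2, k3] as OpenCV has them; the pictures are not rectified), "position" and "orientation" of the camera in the world. Camera axes: x right, y up, looking along -z (the intrinsics and any distortion apply to the point x, -y, -z); pixel columns grow to the right and rows downward; lengths in m; the calibration is good to about 2 mm. A picture is of the moment at which its call begins. There is no depth.
A pose or a line that the arm cannot do raises env.Unreachable and nothing moves.
- env.close_job(): hands the job in; it is judged then, once.
Trained networks look in a picture, given as the dict that the camera call returned (one of the last four; its "shot" number tells which), for a name from the list of things; names that differ only in an ending like _2 or _b are one class to them, and where a whole thing is asked for, a point or a joint stands for the part that bears it (a point fixed in the world has none). Each returns a list of dicts, best first, with "score" (0 to 1); they miss things now and then, are a little off and sometimes report something else, mostly with a low value. They report only what shows in the picture. A call takes as long as a camera call.
- env.search_frame(picture, thing): "xyz" ([x, y, z] in m, in world coordinates, good to about 4 mm: the middle of the surface that is visible of it).
- env.trace(picture, thing): "mask" (400x640 bool, what is visible of it).
The state is a dict: "clock": time; "joint_positions": joint angles; "qvel": joint speeds; "joint_torque": joint torques, N m; "position": TCP position; "tool_rot": TCP orientation; "force": force on the tool from outside, world axes, zero at the start; "wrist_torque": the same for the moment, N m; "opening": opening from 0.0 (shut) to 1.0 (fully open); "finger_force": force on a finger pad.
Only numpy, scipy, OpenCV 4.12 (cv2) and the standard library are available. Lean on these libraries where they do the work, as an engineer would, in place of code of your own. Each camera call takes 0.05 s, during which the arm holds its last target. There are 200 camera calls.

## Working session

There is one attempt and no reset: what is moved stays moved. The work goes in short steps, each a Python script; the robot and the scene stay as the last script left them, time stands still between calls to the robot, and variables do not carry over. Pictures are saved under pics/ and viewed, at most 10 in all, crops included, and the job is handed in when it is done.

```bash
mkdir -p pics; ls
python3 - <<'E'
from workcell import env
import cv2,numpy as np
s=env.read_state();print(s['clock'],s['position'],s['tool_rot'],s['force'],s['opening'])
for n in ('top','scene'):
    p=env.grab_frame(n);cv2.imwrite(f'pics/{n}0.png',p['image'])
    print(n,p['position'],p['orientation'],p['fx'],p['fy'],p['cx'],p['cy'],p['D'])
    for t in ('plate','rail','tube_block','wedge','mallet','mat','lab_timer','bottle_stain'):
        r=env.search_frame(p,t); print(t,[(np.round(q['xyz'],4).tolist(),round(q['score'],2)) for q in r[:2]])
print(env.read_state()['clock'])
E
```

```text
pics
0.0 [0.23954128 0.57662768 0.22145792] [ 1.79876059e+02 -2.44681149e-03 -2.25731366e+01] [-0.63719336  0.0811245  -0.36246755] 0.9989229037026629
top [0.51480518 0.11963993 0.95406601] [  3.67312205  -1.60458671 -89.89452209] 380.2859614735376 380.2859614735376 322.9684934502489 194.9591255662275 [-0.04292785  0.          0.          0.          0.        ]
plate [([0.5862, 0.221, 0.0069], 0.76)]
rail [([0.521, 0.2383, 0.0346], 0.64)]
tube_block [([0.5794, 0.2413, 0.068], 0.66)]
wedge [([0.5375, 0.1829, 0.0441], 0.95)]
mallet [([0.4608, -0.1273, 0.0404], 0.8)]
mat [([0.4342, -0.1068, 0.0059], 0.65)]
lab_timer [([0.3965, 0.3866, 0.0173], 0.66)]
bottle_stain [([0.7067, -0.1318, 0.0469], 0.57)]
scene [-0.04230639 -0.30805211  0.60051439] [ 52.98057785   0.47564753 -54.64668692] 374.5752368271119 374.5752368271119 317.5129627986429 197.35473109922012 [-0.02026465  0.          0.          0.          0.        ]
plate [([0.5847, 0.2, 0.0057], 0.61)]
rail [([0.5137, 0.2311, 0.03], 0.83)]
tube_block [([0.5652, 0.2303, 0.0635], 0.89)]
wedge [([0.5331, 0.1672, 0.0384], 0.89)]
mallet [([0.4599, -0.1339, 0.0334], 0.95)]
mat [([0.4102, -0.1285, 0.0025], 0.94)]
lab_timer [([0.3845, 0.3785, 0.0146], 0.75)]
bottle_stain [([0.7002, -0.1465, 0.0438], 0.85)]
0.9
```

View both.

View pics/top0.png

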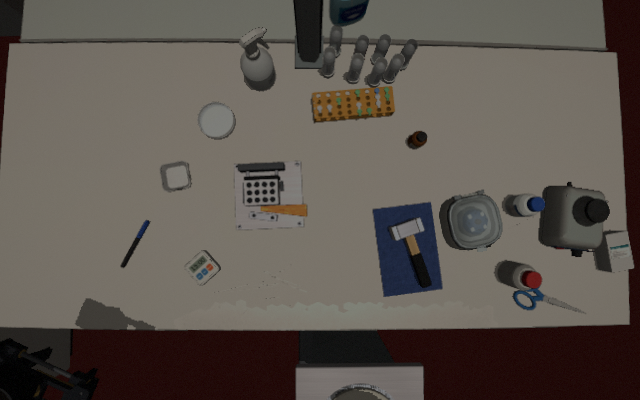

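View pics/scene0.png

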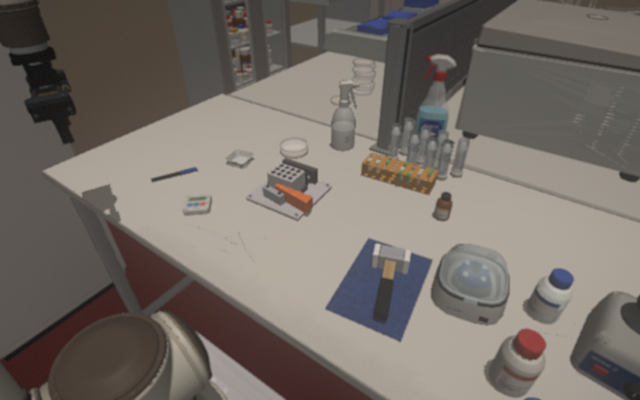

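```bash
cat > h.py <<'E'
import numpy as np, cv2, pickle
from scipy.spatial.transform import Rotation as Ro
from workcell import env
def R(o): return Ro.from_euler('xyz',o,degrees=True).as_matrix()
def proj(p,X):
    c=(np.asarray(X,float)-p['position'])@R(p['orientation'])*[1,-1,-1]
    K=np.array([[p['fx'],0,p['cx']],[0,p['fy'],p['cy']],[0,0,1.]])
    return cv2.projectPoints(c.reshape(-1,1,3),np.zeros(3),np.zeros(3),K,np.array(p['D']))[0].reshape(-1,2)
def views(p,things):
    return {t:[(r['mask'],r['score']) for r in env.trace(p,t)[:1]] for t in things}
E
python3 - <<'E'
from h import *
p=env.grab_frame('wrist');s=env.read_state()
Rt=R(s['tool_rot']);pc=Rt.T@(p['position']-s['position']);ax=Rt.T@(R(p['orientation'])@[0,0,-1])
print('cam in tool',pc,'axis',ax,p['fx'])
out=[]
def look(t,h,ca=0,yaw=0.):
    Rg=R([180,0,yaw]); z=h
    cam=Rg@pc; a=Rg@ax; L=(z+cam[2]-t[2])/-a[2]
    pos=np.array([t[0],t[1],0])-(cam+a*L); pos[2]=z
    env.goto(pos.tolist(),[180,0,yaw]); return pos
for n,t,things,hs in (('pl',[.555,.19,.03],('wedge','rail','tube_block','plate'),[(0,0.05),(0,-.05)]),('ma',[.44,-.115,.03],('mallet','mat'),[(0,.05),(0,-.05)])):
    for i,(dx,dy) in enumerate(hs):
        try: print(look([t[0]+dx,t[1]+dy,t[2]],.25))
        except env.Unreachable: print('unreach',n,i); continue
        q=env.grab_frame('wrist'); out.append((n,q,views(q,things)))
        cv2.imwrite(f'pics/{n}{i}.png',q['image'])
q=env.grab_frame('top'); out.append(('top',q,views(q,('wedge','mallet','mat','plate','rail','tube_block'))))
q=env.grab_frame('scene'); out.append(('scene',q,views(q,('wedge','mallet','mat','plate','rail','tube_block'))))
pickle.dump(out,open('v.pkl','wb'))
for n,q,v in out: print(n,np.round(q['position'],3),{k:(int(m[0][0].sum()),round(m[0][1],2)) if m else None for k,m in v.items()})
s=env.read_state();print(s['clock'],s['position'])
ims=[cv2.resize(cv2.imread(f'pics/{n}.png'),(400,250)) for n in ('pl0','pl1','ma0','ma1') if __import__('os').path.exists(f'pics/{n}.png')]
cv2.imwrite('pics/m1.png',np.vstack([np.hstack(ims[:2]),np.hstack(ims[2:])]))
E
```

```text
cam in tool [ 0.08154122 -0.00038436 -0.16238085] axis [-0.29852529  0.00102439  0.95440117] 303.6809331042839
[0.59306294 0.24002606 0.25      ]
[0.59306294 0.14002606 0.25      ]
[ 0.47806294 -0.06497394  0.25      ]
[ 0.47806294 -0.16497394  0.25      ]
pl [0.675 0.242 0.412] {'wedge': (1543, 0.88), 'rail': (684, 0.56), 'tube_block': (3431, 0.93), 'plate': (9237, 0.58)}
pl [0.675 0.14  0.413] {'wedge': (1649, 0.83), 'rail': (701, 0.66), 'tube_block': (3710, 0.7), 'plate': (8730, 0.7)}
ma [ 0.561 -0.064  0.413] {'mallet': (3561, 0.56), 'mat': (12104, 0.92)}
ma [ 0.56  -0.165  0.412] {'mallet': (3653, 0.7), 'mat': (13083, 0.93)}
top [0.515 0.12  0.954] {'wedge': (396, 0.92), 'mallet': (809, 0.65), 'mat': (402, 0.91), 'plate': (2879, 0.67), 'rail': (243, 0.52), 'tube_block': (884, 0.79)}
scene [-0.042 -0.308  0.601] {'wedge': (517, 0.87), 'mallet': (1660, 0.91), 'mat': (4779, 0.77), 'plate': (1452, 0.96), 'rail': (225, 0.62), 'tube_block': (802, 0.95)}
6.1333 [ 0.47804703 -0.16499234  0.250007  ]
```

View pics/m1.png

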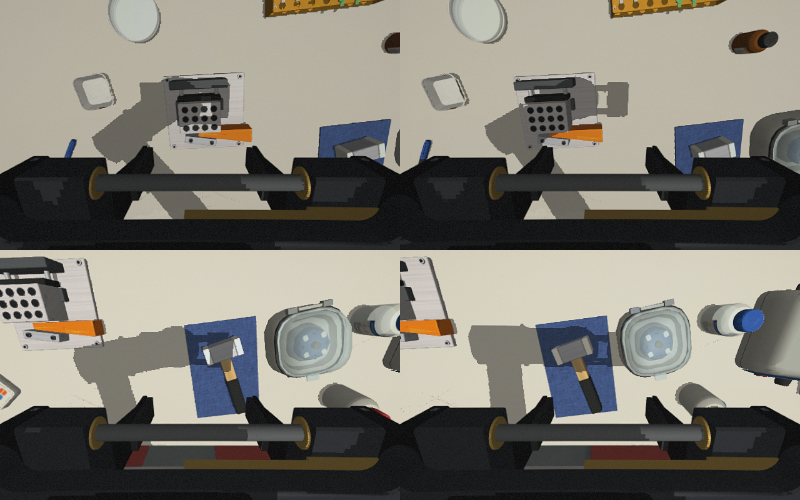

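```bash
cat > fit.py <<'E'
from h import *
from scipy.optimize import minimize
S=3
def box(x0,x1,y0,y1,z0,z1): return np.array([[x,y,z] for x in(x0,x1) for y in(y0,y1) for z in(z0,z1)])
MAL=[box(-.017,.017,-.0375,.0375,0,.04),box(-.064,-.017,-.011,.011,.009,.031),box(-.148,-.064,-.013,.013,.007,.033)]
BLK=[box(-.03,.03,-.04,.04,0,.055)]; RAIL=[box(-.008,.008,-.033,.033,0,.03)]
PL=[box(-.055,.11,-.095,.073,0,.01)]; MAT=[box(-.11,.11,-.075,.075,0,.004)]
def wed(s): return [np.array([[x,y,z] for z in(0,.036) for x,y in((-.015,0),(.015,0),(.015 if s>0 else -.003,.11),(.003 if s>0 else -.015,.11))])]
def place(M,q): # q x,y,z,yaw
    Rz=R([0,0,q[3]]); return [m@Rz.T+np.array(q[:3]) for m in M]
def ras(p,M):
    im=np.zeros((400*S,640*S),np.uint8)
    for m in M:
        h=cv2.convexHull(proj(p,m).astype(np.float32))
        cv2.fillConvexPoly(im,np.round((h*S+(S-1)/2)*16).astype(np.int32),1,shift=4)
    return im
def fit(M,vs,q0,free=(1,1,1,1),occ=None):
    big=[(p,cv2.resize(m.astype(np.uint8),None,fx=S,fy=S,interpolation=cv2.INTER_NEAREST),(1-ras(p,occ)) if occ else 1) for p,m in vs]
    idx=[i for i in range(4) if free[i]]; sc=np.array([.01,.01,.01,6.])[idx]
    def full(u): q=np.array(q0,float); q[idx]+=u*sc; return q
    def ious(q):
        o=[]
        for p,m,k in big:
            r=ras(p,place(M,q))*k; o.append((r&m).sum()/max(1,(r|m).sum()))
        return np.array(o)
    u=np.zeros(len(idx))
    for _ in range(2):
        sim=np.vstack([u]+[u+e for e in np.eye(len(idx))])
        u=minimize(lambda v:-ious(full(v)).mean(),u,method='Nelder-Mead',options=dict(initial_simplex=sim,xatol=.01,fatol=1e-5,maxiter=150)).x
    return full(u),ious(full(u))
def get(out,t,names): return [(q,v[t][0][0]) for n,q,v in out if n in names and v.get(t)]
E
python3 - <<'E'
from fit import *
out=pickle.load(open('v.pkl','rb'))
f=lambda r:(np.round(r[0],4).tolist(),np.round(r[1],2).tolist())
m=get(out,'mallet',('ma','top','scene'))
print('mallet all',f(fit(MAL,m,[.465,-.125,.004,19])))
print('mallet wrist',f(fit(MAL,get(out,'mallet',('ma',)),[.465,-.125,.004,19])))
print('mat',f(fit(MAT,[x for x in get(out,'mat',('ma',))],[.43,-.11,0,5],(1,1,0,1),place(MAL,[.465,-.125,.004,19]))))
b=fit(BLK,get(out,'tube_block',('pl','top','scene')),[.575,.235,.01,0]);print('block',f(b))
r=fit(RAIL,get(out,'rail',('pl','top')),[.52,.23,.01,0],(1,1,0,1),place(BLK,b[0]));print('rail',f(r))
pl=fit(PL,get(out,'plate',('top',)),[.54,.22,0,0],(1,1,0,1));print('plate',f(pl))
for s in(1,-1):
  for names in (('pl','top','scene'),('top',),('pl',),('scene',)):
    print('wedge',s,names,f(fit(wed(s),get(out,'wedge',names),[.535,.135,.01,0],(1,1,names==('pl','top','scene'),1),place(BLK,b[0])+(place(RAIL,r[0])))))
E
```

```text
mallet all ([0.4917, -0.111, 0.0044, 19.6186], [0.92, 0.92, 0.0, 0.93])
mallet wrist ([0.4906, -0.111, -0.0014, 19.6122], [0.94, 0.93])
mat ([0.4405, -0.1197, 0.0, 7.2035], [0.77, 0.79])
block ([0.5785, 0.2403, 0.0106, 3.1497], [0.88, 0.89, 0.88, 0.75])
rail ([0.5215, 0.2389, 0.01, -7.9005], [0.75, 0.7, 0.78])
plate ([0.5476, 0.2387, 0.0, 3.379], [0.63])
wedge 1 ('pl', 'top', 'scene') ([0.5362, 0.1341, 0.0132, 0.7037], [0.84, 0.81, 0.83, 0.6])
wedge 1 ('top',) ([0.537, 0.1367, 0.01, 0.4359], [0.87])
wedge 1 ('pl',) ([0.5353, 0.1332, 0.01, 1.9018], [0.85, 0.82])
wedge 1 ('scene',) ([0.539, 0.1366, 0.01, 1.4844], [0.61])
wedge -1 ('pl', 'top', 'scene') ([0.5367, 0.1347, 0.0137, -8.2371], [0.83, 0.8, 0.83, 0.59])
wedge -1 ('top',) ([0.5372, 0.1378, 0.01, -8.7852], [0.86])
wedge -1 ('pl',) ([0.5352, 0.1337, 0.01, -7.7378], [0.84, 0.8])
wedge -1 ('scene',) ([0.5375, 0.1378, 0.01, -9.1306], [0.61])
```

Run:
```python
from fit import *
out=pickle.load(open('v.pkl','rb'))
(a,b)=[q for n,q,v in out if n=='ma']
sf=cv2.SIFT_create(3000,contrastThreshold=.01)
k1,d1=sf.detectAndCompute(a['image'],None);k2,d2=sf.detectAndCompute(b['image'],None)
ms=[m for m,n in cv2.BFMatcher().knnMatch(d1,d2,k=2) if m.distance<.8*n.distance]
def ray(p,uv):
    K=np.array([[p['fx'],0,p['cx']],[0,p['fy'],p['cy']],[0,0,1.]])
    x=cv2.undistortPoints(np.array(uv,float).reshape(-1,1,2),K,np.array(p['D'])).reshape(2)
    d=R(p['orientation'])@[x[0],-x[1],-1]; return d/np.linalg.norm(d)
P=[]
for m in ms:
    A=ray(a,k1[m.queryIdx].pt);B=ray(b,k2[m.trainIdx].pt)
    t=np.linalg.lstsq(np.stack([A,-B],1),b['position']-a['position'],rcond=None)[0]
    X1=a['position']+A*t[0];X2=b['position']+B*t[1]
    if np.linalg.norm(X1-X2)<.003: P.append((X1+X2)/2)
P=np.array(P); c=P[(P[:,1]<-.18)&(P[:,1]>-.36)&(P[:,0]>.35)&(P[:,0]<.62)&(P[:,2]<.3)]
c=c[np.argsort(-c[:,2])];print(len(P),len(c));print(np.round(c[:45],3).tolist())
p=a['image'][60:330,380:640];cv2.imwrite('pics/cont.png',cv2.resize(p,None,fx=2,fy=2))
```

```text
57 12
[[0.48, -0.321, 0.074], [0.491, -0.258, 0.072], [0.521, -0.252, 0.072], [0.567, -0.261, 0.071], [0.564, -0.248, 0.064], [0.45, -0.27, 0.063], [0.565, -0.238, 0.062], [0.583, -0.291, 0.059], [0.577, -0.284, 0.058], [0.544, -0.29, 0.053], [0.534, -0.257, 0.048], [0.546, -0.269, 0.022]]
```

View pics/cont.png

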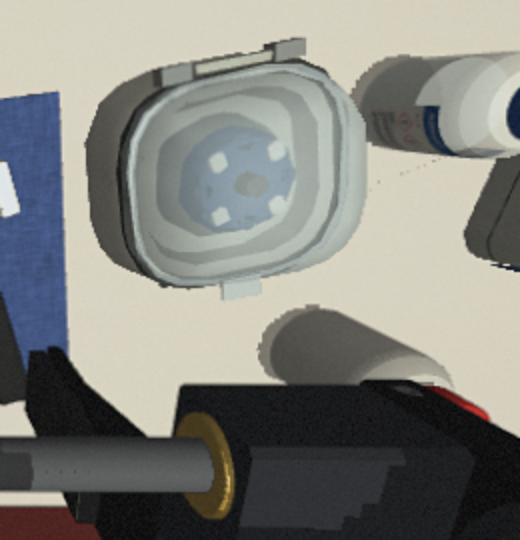

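Run:
```python
from fit import *
g=np.array([.4909,-.111])+(R([0,0,19.6])@[-.032,0,0])[:2]
o=[180,0,19.6]
env.gripper_to(.65)
env.goto([*g,.12],o)
print(env.move_straight([*g,.03],rate=.15),env.move_straight([*g,.013],rate=.05,force_limit=8))
s=env.read_state();print(s['position'],s['force'])
env.gripper_to(0,60);s=env.read_state();print('op',s['opening'],s['finger_force'],s['force'])
print(env.move_straight([*g,.12],rate=.12))
s=env.read_state();print('op',s['opening'],s['finger_force'],s['force'],s['wrist_torque'],s['position'])
d=R([0,0,3])
head=np.array([.537,.135,0])+d@[-.002,-.090,0]
t=head+d@[-.032,0,0]
env.goto([t[0],t[1],.10],[180,0,3]); env.move_straight([t[0],t[1],.0226],rate=.12)
out=[]
for n in('top','scene','wrist'):
    q=env.grab_frame(n);cv2.imwrite(f'pics/st_{n}.png',q['image']);out.append((n,q,views(q,('mallet','wedge'))))
pickle.dump(out,open('v2.pkl','wb'))
s=env.read_state();print(s['clock'],s['position'],s['tool_rot'],s['force'],head)
f=lambda r:(np.round(r[0],4).tolist(),np.round(r[1],2).tolist())
for n in('top','scene','wrist'):
  for nm,M,q0 in(('mallet',MAL,[head[0],head[1],.014,3]),('wedge',wed(1),[.537,.135,.01,2])):
    v=get(out,nm,(n,))
    if v: print(n,nm,f(fit(M,v,q0,(1,1,0,1))))
im=[cv2.resize(cv2.imread(f'pics/st_{n}.png')[y:y+150,x:x+240],(400,250)) for n,x,y in(('top',200,130),('scene',220,130))]
im.append(cv2.resize(cv2.imread('pics/st_wrist.png'),(400,250)))
cv2.imwrite('pics/m2.png',np.vstack([np.hstack(im[:2]),np.hstack([im[2],im[2]*0])]))
```

```text
False False
[ 0.46062169 -0.12173908  0.01274608] [ 0.11941033 -0.07320599  0.19796668]
op 0.24139614972825132 59.98309213668108 [-0.04795605 -1.35215503  0.71333424]
False
op 0.24910115854964923 59.98306168243289 [-0.73043584 -0.36670011 -3.82591532] [-0.0854598   0.0985971   0.00965116] [ 0.45982663 -0.12169282  0.11908786]
12.5 [0.50786227 0.04343764 0.02285166] [-1.79989849e+02 -2.85012758e-02  3.00512549e+00] [-0.39722696  0.24130617 -3.79708886] [0.53971298 0.04501867 0.        ]
top mallet ([0.5345, 0.0509, 0.014, 4.6667], [0.14])
top wedge ([0.5384, 0.1389, 0.01, 2.7458], [0.82])
scene mallet ([0.5432, 0.0447, 0.014, 2.4096], [0.59])
scene wedge ([0.5301, 0.1336, 0.01, -3.1841], [0.67])
wrist mallet ([0.5394, 0.0457, 0.014, 2.9239], [0.76])
wrist wedge ([0.5366, 0.1341, 0.01, 4.3191], [0.96])
```

View pics/m2.png

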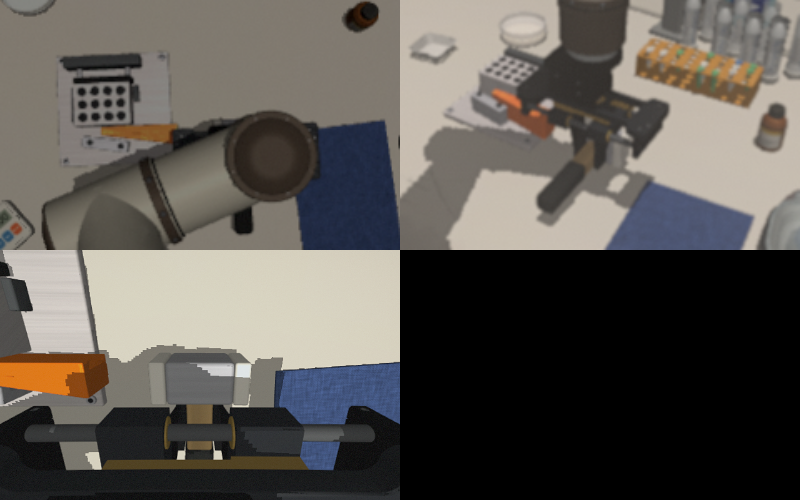

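```bash
cat > tap.py <<'E'
from h import *
d=R([0,0,3])@[0,1,0]; n=R([0,0,3])@[1,0,0]
def y(): s=env.read_state(); return np.array(s['position'])@d, s
def tap(start,end,x,z,lim=10,rate=.06):
    at=lambda a:(d*a+n*x+[0,0,z]).tolist()
    env.move_straight(at(start),rate=.15)
    hit=env.move_straight(at(end),rate=rate,force_limit=lim)
    a,s=y(); f=np.array(s['force'])
    env.move_straight(at(a-.042),rate=.15)
    return hit,a,f,s['clock']
E
python3 - <<'E'
from tap import *
a,s=y(); x=np.array(s['position'])@n-.004; z=.0216
print('a',a,'x',x)
c=a+.0505
h,a1,f,t=tap(c-.03,c+.018,x,z); print(h,a1-c,f,t)
if not h:
    h,a2,f,t=tap(a1-.035,a1+.018,x,z); print(h,a2-c,f,t)
np.save('st.npy',[c,x,z]); print(env.read_state()['force'],env.read_state()['opening'])
E
```

```text
a 0.01679865438686391 x 0.5054396081648165
False 0.01792647160253491 [ 0.11461934  0.03217408 -4.08247415] 13.7417
False 0.03575220764188686 [ 0.14676852  0.16663774 -3.80114061] 15.4583
[ 0.072693    0.19270165 -2.89238849] 0.2484515439196894
```

Run:
```python
from tap import *
from fit import *
q=env.grab_frame('wrist');v=views(q,('wedge','mallet'));cv2.imwrite('pics/w3.png',q['image'])
print([np.round(z,4).tolist() for z in fit(wed(1),[(q,v['wedge'][0][0])],[.535,.17,.01,3],(1,1,0,1))],[np.round(z,4).tolist() for z in fit(MAL,[(q,v['mallet'][0][0])],[.532,.09,.013,3],(1,1,0,1))] if v['mallet'] else 0, env.read_state()['position'])
c,x,z=np.load('st.npy'); last=c+.0358
for i in range(2):
    h,a,f,t=tap(last-.035,last+.012,x,z); print(h,round((a-c)*1e3,2),round((a-last)*1e3,2),np.round(f,1),t); last=a
    if h: break
```

```text
[[0.5383, 0.1704, 0.01, 11.6798], [0.8487]] [[0.5333, 0.0882, 0.013, 2.2109], [0.7525]] [0.50184502 0.08774813 0.0217163 ]
True 43.56 7.76 [-0.3  0.  -3.7] 16.9917
```

View pics/w3.png

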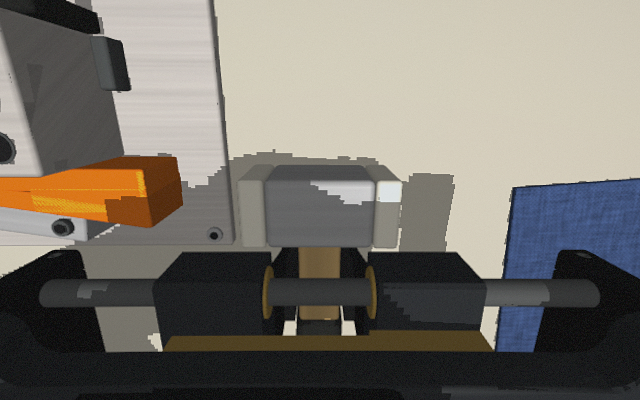

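Run:
```python
from tap import *
c,x,z=np.load('st.npy'); last=c+.04356
for i in range(6):
    h,a,f,t=tap(last-.036,last+.012,x,z); g=(a-last)*1e3; print(h,round((a-c)*1e3,2),round(g,2),np.round(f,1),t); last=a
    if h and g<1.0: break
print(env.read_state()['opening'])
```

```text
True 44.8 1.24 [ 0.1  0.2 -3.3] 18.3
True 45.23 0.43 [ 1.  -2.  -4.4] 19.6
0.2491007015912516
```

Run:
```python
from tap import *
c,x,z=np.load('st.npy'); last=c+.04523
h,a,f,t=tap(last-.036,last+.012,x,z); print(h,round((a-last)*1e3,2),t)
p=env.read_state()['position']; env.move_straight([p[0],p[1]-.02,.11],rate=.15)
g=np.array([.4909,-.111])+(R([0,0,19.6])@[-.032,0,0])[:2]; o=[180,0,19.6]
env.goto([*g,.11],o); env.move_straight([*g,.022],rate=.12)
env.dwell(.2)
print(env.move_straight([*g,.0115],rate=.02,force_limit=2.5)); s=env.read_state();print(s['position'],s['force'])
env.gripper_to(.6); env.dwell(.2)
env.move_straight([*g,.13],rate=.12)
env.goto([.42,-.02,.27],[180,0,0])
out=[]
for nm in('wrist','top'):
    q=env.grab_frame(nm);cv2.imwrite(f'pics/e_{nm}.png',q['image']);out.append((nm,q,views(q,('mallet','wedge','mat'))))
pickle.dump(out,open('v3.pkl','wb'));s=env.read_state();print(s['clock'],s['force'],s['opening'])
from fit import *
for nm in('wrist','top'):
    v=get(out,'mallet',(nm,))
    if v: print(nm,[np.round(z,4).tolist() for z in fit(MAL,v,[.491,-.111,.004,19.6])])
cv2.imwrite('pics/e.png',np.hstack([cv2.resize(cv2.imread('pics/e_wrist.png'),(400,250)),cv2.resize(cv2.imread('pics/e_top.png')[130:310,200:488],(400,250))]))
```

```text
True 0.27 20.9
True
[ 0.46064976 -0.1217786   0.01304131] [-0.426613    0.41293983  4.80500065]
27.75 [ 1.0235491   0.43513751 -1.18985184] 0.6039659808079376
wrist [[0.4904, -0.1139, -0.0104, 19.5083], [0.9491]]
top [[0.49, -0.1376, -0.1176, 21.3337], [0.6307]]
```

View pics/e.png

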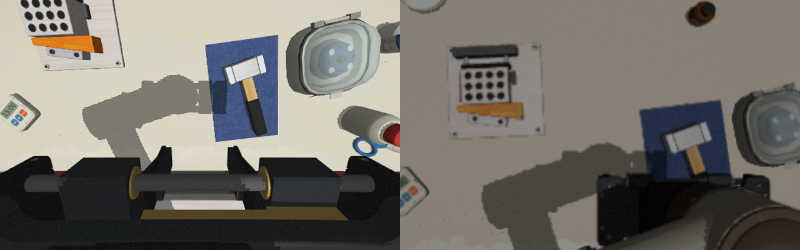

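```bash
python3 -c "
from workcell import env
print(env.close_job())"
```

```text
the job is handed in; nothing more can be done
None
```

The job is handed in at about 28 s of the 45 s allowed: six separate taps drove the wedge about 45 mm, the last gaining only 0.3 mm, so by the 1.5 mm rule it is tight, though I couldn't measure the clamping force, and the final pictures show the mallet lying flat on the blue mat where it started.

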